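# Probe a rotor pocket and balance it with the matching blank

### The arm

A 6-joint arm with a two-finger parallel gripper is mounted at the origin on a cart in front of the work surface, level with it; the furniture and walls round the work are solid. World frame = base frame: x ahead of the robot, y to its left, z up, the work surface at z = 0. Lengths are in m, angles in rad, forces in N, time in s.
With the tool pointing down it reaches from about 0.35 to 0.85 m from the base axis. Payload 8.1 kg.
Tool frame: the origin (TCP) lies at the centre of the arm's flange, where the gripper is bolted on; the fingertips stand 186 mm ahead of it and the grasp point (between the pads) lies 167 mm ahead of it; z points along the fingers, y is the line along which they close (so a half turn about z gives the same grasp; the last joint's range is limited). The gripper opens to 93 mm and grips with 3 to 60 N. Pads are 15 mm wide; open, the fingers measure 128 mm over their backs; the gripper's body (75 mm by 188 mm) begins 65 mm behind the grasp point.
Start: joints at [-1.36, 0.13, 1.488, -0, 1.523, -0.085], TCP at [0.175, -0.574, 0.405] pointing down, gripper open.
Joint ranges: [-2.96, 2.96], [-0.89, 2.26], [0.02, 2.5], [-1.34, 4.48], [0, 2.73], [-2.66, 2.66]. Speed limits (rad/s): [2.39, 2.39, 2.79, 3.14, 3.14, 3.14].

### API

Orientations are given as a rotation vector (axis times angle).
In Python, from plant import robot gives the robot as it stands.
- The arm moves only by the tool apply_moves, never from a script. Its argument "series" is a list of rows, each a list of 2 entries, a list of its own where there are three numbers: the shift along the tool's x, y, z in mm, then the turn, a rotation vector about the tool's x, y, z in rad. A call has 1 to 12 rows; each row shifts and turns the commanded pose from where the row before left it, along the tool's axes as they then stand; what a row does not reach is not made up. A row lasts 1/12 s, in which the tool goes at most 41.7 mm and 7.16 degrees, less where a joint would pass 70% of its speed; a pose out of reach is approached as far as the arm can. A call is refused whole if a number of a shift passes 41.7 or a number of a turn 0.125, either way. A call with a gripper value outside its range is refused whole. "claw" is the opening, from 0 (shut) to 1 (fully open), set as the call begins (left out, the last holds). The fingers move at their own pace and stop on an object; "newtons" is the grip in N (left out, the last holds). Time passes only in rows, so rows that do not move let the fingers close. It gives the time, the measured TCP pose, the force, the opening and the grip force at its end, in the units of the state.
- robot.read_state(): the state, without advancing time (a new reading comes with each control period).
- robot.read_camera(name): name is "side" or "top"; returns (picture, depth): 384x512x3 uint8, blue, green, red; 384x512 float32, m along the optical axis (not along the pixel's ray), 0 where there is no reading.
- robot.calibration(name): a dict with "fx", "fy", "cx", "cy" (pixels), "extrinsics" (4x4, takes a point from world to camera coordinates). Camera axes: x right, y down, z forward; pixel columns grow to the right and rows downward; lengths in m; the calibration is good to about 2 mm. A picture is of the moment at which its call begins. calibration takes no time and is no camera call.
- robot.close_job(): hands the job in; it is judged then, once.
The state is a dict: "t": time; "q": joint angles; "dq": joint speeds; "joint_torque": joint torques, N m; "tool_pos": TCP position; "orientation": TCP orientation; "force": force on the tool from outside, world axes, zero at the start; "wrist_torque": the same for the moment, N m; "opening": finger opening in m; "gripper_force": force on a finger pad.
Only numpy, scipy, OpenCV 4.12 (cv2) and the standard library are available. Lean on these libraries where they do the work, as an engineer would, in place of code of your own. Each camera call takes 0.05 s, during which the arm holds its last target. There are 200 camera calls.

### The job

The rotor's empty pocket needs a balance blank, but nobody knows how high its cushion sits: take the depth rod from its stand and push it down the leaning pocket until it stands on the cushion to find the depth. Put the rod back upright in its stand, then lower into the pocket, resting on the cushion, the one blank whose grooved band comes to lie across the pocket's rim, and let go of it. Do not drop or ram anything into the rotor, leave the other two blanks standing in their holes, and do not shift the bottles, boxes, vials and tape round about.

Things in the scene. Friction and masses are not known exactly. Their poses are not given: they have to be found in the camera images.
- rotor: plain aluminium centrifuge rotor, fixed: squat cone with dished top, 252 mm across, lip 145 mm and hub nut 131 mm high. Origin on the bench under its axis, z up. Four pockets open in the dish, 90 degrees apart; three hold tubes whose white caps (24 mm across) stand 22 mm out; the one towards the rotor's +x (to the robot's right, turned up to about 45 degrees) is empty
- pocket: the empty pocket: round bore 20 mm across. Origin: centre of its mouth, level with the rim, 52 mm from the rotor's axis, 128 mm above the bench. z points out of the bore; it leans 30 degrees from vertical towards the rotor's axis, so the bore runs down and outward along -z. A flat rigid cushion closes it at an unknown 52 to 102 mm below the mouth
- depth_rod: depth rod, 0.1 kg: straight steel rod 10 mm across, 126 mm long, below a grooved aluminium handle 18 mm across, 44 mm long; 170 mm in all. Origin at the centre of its flat tip, z towards the handle. Starts upright in its stand, tip 8 mm above the bench
- rod_tip (a point): centre of the depth rod's flat tip
- rod_stand: fixed round stand of dark steel, 68 mm across at the foot, 50 mm high, with an upright blind bore 13 mm across and 42 mm deep (floor 8 mm above the bench). Origin on the bench under its axis
- rack: fixed white foam rack 66x220x46 mm, origin at the centre of its underside, long side along its y. Five upright through holes, 18 mm across, at y = -70, -35, 0, 35, 70 mm; the blanks stand in the two outer ones and the middle one, on the bench, in any order
- blank_short: balance blank 110 mm long, aluminium, 16 mm across, 0.07 kg (the three differ only in shank length): from the foot a plain shank 50 mm long, then a dark grooved band 20 mm wide, then a plain head 40 mm long to grip. Origin at the centre of its foot, z up towards the head. Starts upright in a hole of the rack, foot on the bench
- blank_short_band (a point): middle of that blank's grooved band, on its axis, 60 mm above its foot
- blank_mid: balance blank 127 mm long, aluminium, 16 mm across, 0.07 kg (the three differ only in shank length): from the foot a plain shank 67 mm long, then a dark grooved band 20 mm wide, then a plain head 40 mm long to grip. Origin at the centre of its foot, z up towards the head. Starts upright in a hole of the rack, foot on the bench
- blank_mid_band (a point): middle of that blank's grooved band, on its axis, 77 mm above its foot
- blank_long: balance blank 144 mm long, aluminium, 16 mm across, 0.07 kg (the three differ only in shank length): from the foot a plain shank 84 mm long, then a dark grooved band 20 mm wide, then a plain head 40 mm long to grip. Origin at the centre of its foot, z up towards the head. Starts upright in a hole of the rack, foot on the bench
- blank_long_band (a point): middle of that blank's grooved band, on its axis, 94 mm above its foot
- sample_bottle: white square sample bottle with a black cap, 49x49x116 mm, standing. Bystander; origin under its centre
- tape_roll: roll of tan tape lying flat, 98 mm across, 25 mm high. Bystander; origin under its centre
- pipette_tips: blue pipette tip box with a clear lid, 74x118x65 mm. Bystander; origin under its centre
- vial_clear: small capped glass vial, 22 mm across, 51 mm high, standing. Bystander; origin under its centre
- vial_full: small capped glass vial with pale contents, 22 mm across, 51 mm high, standing. Bystander; origin under its centre
- cuvettes: dark grey flat cuvette box, 45x90x29 mm. Bystander; origin under its centre

How it is judged:
On the way:
1. the depth rod's tip, inside the pocket, more than 48 mm below its rim, presses on the cushion with over 1 N (z of rod_tip in the frame of pocket between -0.106 and -0.048 m and x of rod_tip in the frame of pocket between -0.008 and 0.008 m and y of rod_tip in the frame of pocket between -0.008 and 0.008 m and contact force between depth_rod and rotor above 1 N), for 0.2 s.
At the end, for the whole second after the job is handed in: One blank rests released in the pocket, within 7 mm of its axis and 0.15 rad of its lean, the middle of its band within 11.5 mm of the rim's level; the other blanks upright within 25 mm of where they began; the depth rod upright at the bottom of its stand's bore, all at rest (((z of blank_short_band in the frame of pocket between -0.0115 and 0.0115 m and x of blank_short_band in the frame of pocket between -0.007 and 0.007 m and y of blank_short_band in the frame of pocket between -0.007 and 0.007 m and angle between the z axis of blank_short and the z axis of pocket, either way round below 0.15 rad and linear speed of blank_short below 0.02 m/s and distance of each of blank_mid, blank_long from where it was at the start of the episode below 0.025 m and angle between each of blank_mid, blank_long's own z axis and vertical below 0.15 rad) or (z of blank_mid_band in the frame of pocket between -0.0115 and 0.0115 m and x of blank_mid_band in the frame of pocket between -0.007 and 0.007 m and y of blank_mid_band in the frame of pocket between -0.007 and 0.007 m and angle between the z axis of blank_mid and the z axis of pocket, either way round below 0.15 rad and linear speed of blank_mid below 0.02 m/s and distance of each of blank_short, blank_long from where it was at the start of the episode below 0.025 m and angle between each of blank_short, blank_long's own z axis and vertical below 0.15 rad) or (z of blank_long_band in the frame of pocket between -0.0115 and 0.0115 m and x of blank_long_band in the frame of pocket between -0.007 and 0.007 m and y of blank_long_band in the frame of pocket between -0.007 and 0.007 m and angle between the z axis of blank_long and the z axis of pocket, either way round below 0.15 rad and linear speed of blank_long below 0.02 m/s and distance of each of blank_short, blank_mid from where it was at the start of the episode below 0.025 m and angle between each of blank_short, blank_mid's own z axis and vertical below 0.15 rad)) and horizontal distance between rod_tip and rod_stand below 0.006 m and height (world z) of rod_tip below 0.014 m and angle between depth_rod's own z axis and vertical below 0.15 rad and linear speed of depth_rod below 0.02 m/s); the robot touches nothing.
It fails at once if a bystander (bottle, tape, tip box, vial, cuvette box) is shifted by more than 20 mm (distance of any of sample_bottle, tape_roll, pipette_tips, vial_clear, vial_full, cuvettes from where it was at the start of the episode above 0.02 m).
It fails at once if the rod or a blank is dropped into the pocket (falls in it, out of the fingers, faster than 0.4 m/s) ((z of depth_rod in the frame of pocket below 0 m and distance between depth_rod and pocket below 0.12 m and linear speed of depth_rod above 0.4 m/s and contact force between depth_rod and the fingers below 0.3 N) or (z of blank_short in the frame of pocket below 0 m and distance between blank_short and pocket below 0.12 m and linear speed of blank_short above 0.4 m/s and contact force between blank_short and the fingers below 0.3 N) or (z of blank_mid in the frame of pocket below 0 m and distance between blank_mid and pocket below 0.12 m and linear speed of blank_mid above 0.4 m/s and contact force between blank_mid and the fingers below 0.3 N) or (z of blank_long in the frame of pocket below 0 m and distance between blank_long and pocket below 0.12 m and linear speed of blank_long above 0.4 m/s and contact force between blank_long and the fingers below 0.3 N)).
It fails at once if the rod or a blank is rammed into the rotor (over 60 N) (contact force between any of depth_rod, blank_short, blank_mid, blank_long and rotor above 60 N).
It also fails if it takes over 58 s, if anything falls off the work surface, if the arm or the gripper's body presses on something with over 40 N, if the wrist force passes 120 N, or if a joint passes its speed limit or range.

## Working session

There is one attempt and no reset: what is moved stays moved. The work goes in short steps, Python scripts to look and compute and a tool call to move; the robot and the scene stay as the last step left them, time stands still between calls to the robot, and variables do not carry over. Pictures are saved under pics/ and viewed, at most 10 in all, crops included, and the job is handed in when it is done.

Besides the shell and the picture viewer there is one more tool, called after ">>>" as name([rows], argument=value, ...), one row to a line, values as JSON. apply_moves: Moves the arm, as the interface text tells. Its arguments: {"type":"object","properties":{"series":{"type":"array"},"claw":{"type":"number"},"newtons":{"type":"number"}},"required":["series"]}

```bash
mkdir -p pics; cat > look.py <<'E'
from plant import robot
import numpy as np, cv2
def grab(n,tag):
    im,d=robot.read_camera(n); c=robot.calibration(n)
    cv2.imwrite(f'pics/{tag}.png',im); np.savez(f'pics/{tag}.npz',im=im,d=d,fx=c['fx'],fy=c['fy'],cx=c['cx'],cy=c['cy'],E=np.array(c['extrinsics']))
def cloud(tag):
    z=np.load(f'pics/{tag}.npz'); d=z['d']; v,u=np.mgrid[:d.shape[0],:d.shape[1]]
    p=np.stack([(u-z['cx'])/z['fx']*d,(v-z['cy'])/z['fy']*d,d],-1)
    E=z['E']; w=(p-E[:3,3])@E[:3,:3]; w[d==0]=np.nan
    return w,z['im'],E
E
python3 - <<'E'
from look import *
for n in('top','side'):
    grab(n,n+'0'); w,im,E=cloud(n+'0'); print(n,E.round(3).tolist(),(-E[:3,:3].T@E[:3,3]).round(3),float(np.load(f'pics/{n}0.npz')['fx']))
print(robot.read_state())
E
```

```text
top [[0.073, -0.997, -0.01, -0.114], [-0.889, -0.061, -0.454, 0.549], [0.452, 0.042, -0.891, 1.732], [0.0, 0.0, 0.0, 1.0]] [-0.286 -0.152  1.791] 498.7444291826108
side [[0.952, -0.306, 0.012, -0.544], [-0.166, -0.549, -0.819, 0.137], [0.257, 0.778, -0.573, 1.38], [0.0, 0.0, 0.0, 1.0]] [ 0.186 -1.165  0.909] 430.9160182738783
{'t': 0.1, 'q': array([-1.36038917e+00,  1.31119633e-01,  1.48917086e+00, -1.70629843e-05,
        1.52301021e+00, -8.53880246e-02]), 'dq': array([-2.95990855e-04, -6.68882827e-04, -1.72998861e-03, -8.44277755e-04,
       -8.34903989e-05, -3.40896644e-04]), 'joint_torque': array([ 1.17675743e-03, -5.61340034e+01, -4.93095803e+01,  7.70591106e-02,
        2.91394506e-02, -3.22341850e-05]), 'tool_pos': array([ 0.1748824 , -0.5737331 ,  0.40377152]), 'orientation': array([-3.10561087e+00, -4.62692191e-01,  1.94216547e-04]), 'force': array([0.53070418, 0.47686161, 0.23039113]), 'wrist_torque': array([ 0.03945667, -0.03873509,  0.03250233]), 'gripper_force': 0.0, 'opening': 0.0929128033199612}
```

View pics/top0.png

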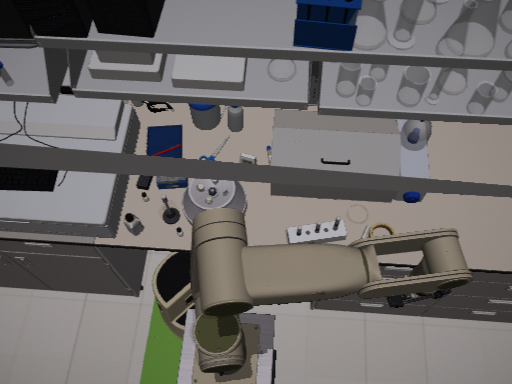

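View pics/side0.png

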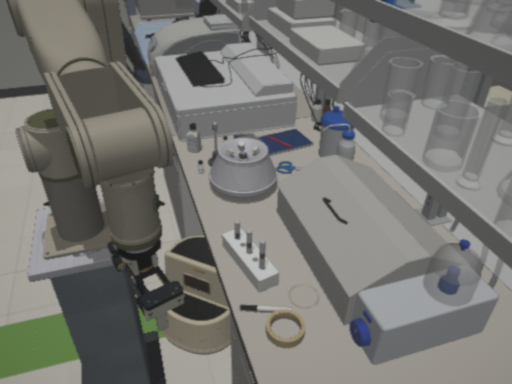

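Top: rotor about (214,198), rod and stand (171,213), rack (317,232) with three blanks. Side: rotor (243,165), rod (214,140), rack (249,257). Now crops and clouds.

```bash
python3 - <<'E'
from look import *
a=cv2.imread('pics/top0.png')[165:265,120:400]; b=cv2.imread('pics/side0.png')[115:290,180:300]
A=cv2.resize(a,None,fx=2.8,fy=2.8,interpolation=cv2.INTER_CUBIC)
cv2.imwrite('pics/cropA.png',A)
B=cv2.resize(b[:90],None,fx=6,fy=6,interpolation=cv2.INTER_CUBIC);cv2.imwrite('pics/cropB.png',B)
np.set_printoptions(suppress=True,precision=3,linewidth=150)
for t,cs in(('top0',[(214,198),(171,213),(317,232),(165,203)]),('side0',[(243,165),(214,140),(249,257),(237,230),(250,240),(262,250)])):
    w,im,E=cloud(t)
    for u,v in cs: print(t,u,v,w[v,u])
from scipy.optimize import least_squares
for t in('top0','side0'):
    w,im,E=cloud(t); P=w.reshape(-1,3); P=P[~np.isnan(P[:,0])]
    # high structures over work area: lowest height above 0.3 by x
    w0=w[165 if t=='top0' else 115: 260,120:400].reshape(-1,3)
    print(t,'bench z',np.nanmedian(P[(abs(P[:,2])<.02)&(P[:,0]>.3)&(P[:,0]<.8)],0))
w,im,E=cloud('top0')
for v in (20,50,80,100,170): print('shelf',w[v,[60,150,260,400]].tolist())
# rack
for t in('top0','side0'):
    w,im,E=cloud(t)
    box=(slice(215,250),slice(280,355)) if t=='top0' else (slice(215,300),slice(215,285))
    P=w[box].reshape(-1,3); P=P[(abs(P[:,2]-.046)<.006)]
    r=cv2.minAreaRect((P[:,:2]*1000).astype(np.float32)); print(t,'rack',len(P),r,np.median(P[:,2]))
    P=w[box].reshape(-1,3); P=P[P[:,2]>.075]
    from scipy.cluster.hierarchy import fclusterdata
    l=fclusterdata(P[:,:2],.015,criterion='distance')
    for k in set(l): q=P[l==k]; print(' blank',len(q),np.median(q,0),q[:,2].max())
E
```

```text
top0 214 198 [0.546 0.096 0.108]
top0 171 213 [0.501 0.264 0.045]
top0 317 232 [ 0.457 -0.3    0.054]
top0 165 203 [0.502 0.272 0.13 ]
side0 243 165 [0.545 0.021 0.131]
side0 214 140 [0.503 0.266 0.105]
side0 249 257 [ 0.46  -0.32   0.044]
side0 237 230 [ 0.449 -0.235  0.077]
side0 250 240 [ 0.467 -0.306  0.094]
side0 262 250 [ 0.479 -0.374  0.114]
top0 bench z [ 0.544 -0.381  0.001]
side0 bench z [ 0.515 -0.439 -0.001]
shelf [[0.747042190272888, 0.4951018151911809, 0.7698721262515997], [0.7699630812389054, 0.24411358186601267, 0.7631703942894813], [0.8541999945930315, -0.061023437136611694, 0.7013830116196257], [0.7947921645539888, -0.45308538184064034, 0.7815132716799976]]
shelf [[0.8987843640284483, 0.6421101874487365, 0.48050781826347516], [0.7307259588373336, 0.25338450535386464, 0.6853593261179329], [0.7293726219796751, -0.07013451383687787, 0.708871010998057], [0.765389711540563, -0.47153619544029113, 0.6980434252507772]]
shelf [[0.8183180740468811, 0.6447035747174183, 0.417701963164494], [0.7875514414492915, 0.30564479475149997, 0.48057085506425706], [0.8299423586891035, -0.0
[... 472 characters left out ...]
8782515683, -0.6005446338787804, 0.14466635912065187]]
top0 rack 660 ((461.99127197265625, -300.405029296875), (70.46593475341797, 219.45298767089844), 13.08327865600586) 0.046031615048622625
 blank 467 [ 0.152 -0.245  0.681] 0.704387445283278
 blank 28 [ 0.444 -0.232  0.102] 0.11620752676704017
 blank 38 [ 0.46  -0.3    0.117] 0.13248335369060074
 blank 49 [ 0.475 -0.367  0.127] 0.15883094871268477
side0 rack 1003 ((525.735595703125, -294.6895751953125), (212.59088134765625, 221.4281768798828), 5.9269256591796875) 0.04436876227910981
 blank 62 [ 0.448 -0.236  0.096] 0.11114303856119392
 blank 94 [ 0.463 -0.304  0.104] 0.12649641314055607
 blank 125 [ 0.478 -0.373  0.114] 0.14354737274849275
```

View pics/cropA.png

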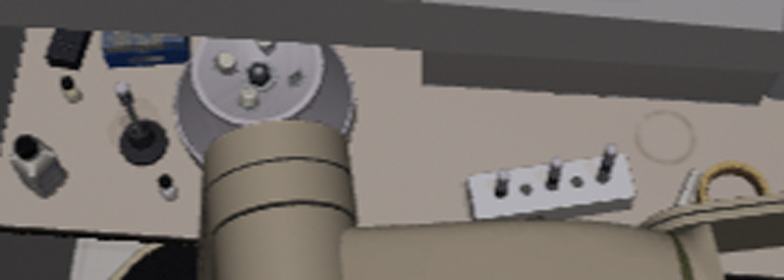

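View pics/cropB.png

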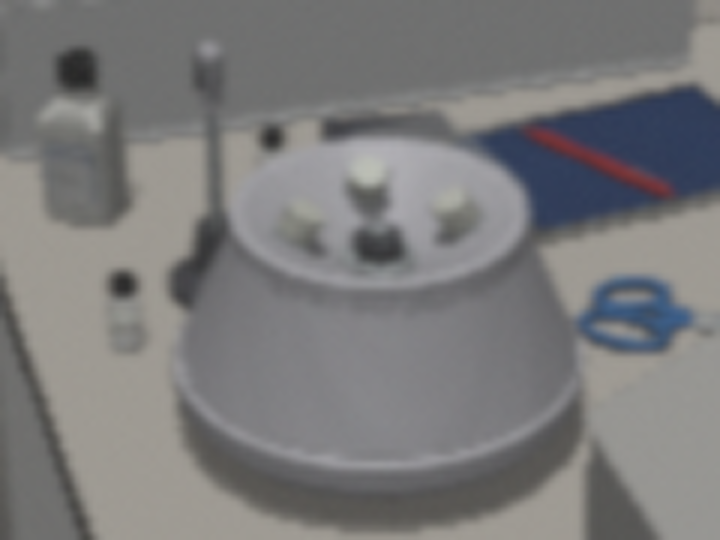

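Crop A: hub (259,73), caps (226,62), (265,42), (248,97), and the empty pocket about (294,76), facing the robot's right. Crop B: rod handle (208,70), vials, rotor caps at (300,220), (368,180), (453,212). Blanks from the robot's left: short, mid, long. Now fitting the rotor and rod.

```bash
python3 - <<'E'
from look import *
from scipy.optimize import least_squares
np.set_printoptions(suppress=True,precision=4,linewidth=150)
def cyl(P,r0=None):
    f=lambda p: np.hypot(P[:,0]-p[0],P[:,1]-p[1])-(p[2] if r0 is None else r0)
    x0=list(np.median(P[:,:2],0))+([.1] if r0 is None else [])
    s=least_squares(f,x0,loss='soft_l1',f_scale=.002); return s.x,np.std(s.fun),len(P)
for t in('top0','side0'):
    w,im,E=cloud(t); P=w.reshape(-1,3); C=im.reshape(-1,3); cam=-E[:3,:3].T@E[:3,3]
    near=np.hypot(P[:,0]-.56,P[:,1]-.09)<.17
    for a,b in((.02,.05),(.05,.08),(.08,.11),(.11,.135)):
        m=near&(P[:,2]>a)&(P[:,2]<b)
        # keep outside shell
        Q=P[m]; Q=Q[np.hypot(Q[:,0]-.55,Q[:,1]-.095)>.075]
        if len(Q)>30: print(t,a,'cone',cyl(Q))
    nr=np.hypot(P[:,0]-.55,P[:,1]-.09)<.07
    m=nr&(P[:,2]>.138)&(P[:,2]<.165); Q=P[m]
    if len(Q)>3:
        from scipy.cluster.hierarchy import fclusterdata
        l=fclusterdata(Q[:,:2],.012,criterion='distance')
        for k in set(l):
            q=Q[l==k]; 
            if len(q)>4: print('  cap',len(q),q.mean(0),q.max(0),q.min(0))
    m=near&(C.max(1)<70)&(P[:,2]>.11)&nr; print('  hub',m.sum(),np.median(P[m],0))
    rr=np.hypot(P[:,0]-.503,P[:,1]-.266)<.045
    for a,b,r in((.06,.13,.005),(.137,.176,.009),(.03,.047,None)):
        m=rr&(P[:,2]>a)&(P[:,2]<b); Q=P[m]
        if len(Q)>5:
            v=cam[:2]-np.median(Q[:,:2],0); v/=np.linalg.norm(v); c=np.median(Q[:,:2],0)
            print('  rod',a,len(Q),c, 'corr',c-v*(r or 0)*.8)
    m=rr&(abs(P[:,2]-.05)<.004); print('  standtop',m.sum(),P[m].mean(0), P[m].min(0),P[m].max(0))
    # radial profile of rotor top
    # bystanders
for t in('top0',):
    w,im,E=cloud(t)
    for (u,v) in ((120+70/2.8,165+85/2.8),(120+166/2.8,165+182/2.8),(120+27/2.8,165+146/2.8)): print('byst',w[int(v),int(u)])
E
```

```text
top0 0.02 cone (array([0.583 , 0.1085, 0.1303]), np.float64(0.010190366135357324), 105)
top0 0.05 cone (array([0.576 , 0.105 , 0.1182]), np.float64(0.008632126299203976), 223)
top0 0.08 cone (array([0.5689, 0.1033, 0.1026]), np.float64(0.004310563772374407), 220)
top0 0.11 cone (array([0.5567, 0.0986, 0.0864]), np.float64(0.006677806620942464), 177)
  cap 7 [0.6023 0.0951 0.1448] [0.6048 0.1026 0.1483] [0.5984 0.0877 0.1388]
  cap 34 [0.5717 0.146  0.1466] [0.587  0.1582 0.1563] [0.5587 0.1355 0.1393]
  cap 221 [0.5208 0.0729 0.1443] [0.6019 0.1559 0.1585] [0.4831 0.0207 0.138 ]
  hub 40 [0.5622 0.1026 0.1269]
  rod 0.06 22 [0.5031 0.2677] corr [0.5067 0.2696]
  rod 0.137 28 [0.5016 0.2671] corr [0.508  0.2705]
  rod 0.03 39 [0.5007 0.2672] corr [0.5007 0.2672]
  standtop 20 [0.5061 0.2684 0.0486] [0.4936 0.255  0.0463] [0.5211 0.2845 0.0516]
side0 0.02 cone (array([0.5681, 0.104 , 0.1238]), np.float64(0.0030975785029795162), 464)
side0 0.05 cone (array([0.5685, 0.1044, 0.1145]), np.float64(0.004592574862342899), 655)
side0 0.08 cone (array([0.5682, 0.1048, 0.1019]), np.float64(0.004452410501785983), 576)
side0 0.11 cone (array([0.5624, 0.0922, 0.0811]), np.float64(0.0060328087050071635), 305)
  cap 29 [0.6104 0.0932 0.1437] [0.6188 0.1075 0.1525] [0.6011 0.0833 0.1381]
  cap 27 [0.5734 0.1451 0.1441] [0.5829 0.1546 0.151 ] [0.5628 0.1339 0.1384]
  cap 34 [0.5212 0.106  0.1442] [0.535  0.1196 0.1505] [0.5089 0.0961 0.1381]
  cap 98 [0.5085 0.0645 0.1415] [0.5749 0.1463 0.146 ] [0.4805 0.0201 0.1381]
  hub 14 [0.5638 0.0929 0.1211]
  rod 0.06 41 [0.5075 0.269 ] corr [0.5084 0.2729]
  rod 0.137 45 [0.5055 0.2658] corr [0.5071 0.2728]
  rod 0.03 23 [0.5012 0.2656] corr [0.5012 0.2656]
  standtop 11 [0.5026 0.2668 0.0482] [0.4947 0.2582 0.0465] [0.5136 0.2738 0.0498]
byst [0.5706 0.3775 0.047 ]
byst [0.4288 0.2205 0.054 ]
byst [0.4384 0.3967 0.1246]
```

```bash
cat > plan.py <<'E'
import numpy as np, sys
from scipy.linalg import logm,expm
from scipy.spatial.transform import Rotation as R
def T(p,r): M=np.eye(4); M[:3,:3]=r; M[:3,3]=p; return M
def frame(z,y):  # tool frame with given z and y about
    z=np.array(z)/np.linalg.norm(z); y=np.array(y,float); y-=z*(y@z); y/=np.linalg.norm(y)
    return np.stack([np.cross(y,z),y,z],1)
def cur():
    from plant import robot
    s=robot.read_state(); return T(s['tool_pos'],R.from_rotvec(s['orientation']).as_matrix()),s
def rows(A,B,vmax=30,wmax=.1,n=None):
    rel=np.linalg.inv(A)@B; L=np.real(logm(rel))
    n=n or int(max(1,np.ceil(np.linalg.norm(rel[:3,3])*1000/vmax),np.ceil(R.from_matrix(rel[:3,:3]).magnitude()/wmax)))
    S=expm(L/n); print(n,'x',[(S[:3,3]*1000).round(1).tolist(),R.from_matrix(S[:3,:3]).as_rotvec().round(4).tolist()]); return n
E
python3 - <<'E'
from look import *; from plan import *
from scipy.optimize import least_squares
np.set_printoptions(suppress=True,precision=4)
A=lambda u,v:(120+(u+.5)/2.8-.5,165+(v+.5)/2.8-.5); B=lambda u,v:(180+(u+.5)/6-.5,115+(v+.5)/6-.5)
def proj(t,P):
    z=np.load(f'pics/{t}.npz'); c=z['E'][:3,:3]@P+z['E'][:3,3]; return np.array([z['fx']*c[0]/c[2]+z['cx'],z['fy']*c[1]/c[2]+z['cy']])
def ray(t,u,v,h):
    z=np.load(f'pics/{t}.npz'); E=z['E']; o=-E[:3,:3].T@E[:3,3]; d=E[:3,:3].T@np.array([(u-z['cx'])/z['fx'],(v-z['cy'])/z['fy'],1]); return o+d*(h-o[2])/d[2]
obs=[('top0',A(226,62),180),('top0',A(248,97),270),('side0',B(300,224),270),('side0',B(368,181),180),('side0',B(453,212),90)]
# rotor frame azimuth th of +x; +90 => cap angle
def P(p,k):
    a=p[2]+np.radians(k); return np.array([p[0]+.0465*np.cos(a),p[1]+.0465*np.sin(a),.1375])
f=lambda p: np.concatenate([proj(t,P(p,k))-o for t,o,k in obs])
for a0 in(-1.57,):
    s=least_squares(f,[.5675,.104,a0]); print('rotor',s.x,np.degrees(s.x[2]),s.fun.round(1))
s2=least_squares(lambda t:f([.5675,.104,t[0]]),[-1.57]); print('th fixed axis',s2.x,s2.fun.round(1))
print('hub',ray('side0',*B(378,240),.128),ray('top0',*A(259,73),.128))
print('pocket top',ray('top0',*A(294,76),.128))
print('handle',ray('side0',*B(208,69),.156),ray('top0',*A(124,93),.165), 'stand A',ray('top0',*A(143,140),.03))
for n,u,v,h in(('s',502,177,.110),('m',553,164,.127),('l',608,150,.144)): print(n,ray('top0',*A(u,v),h))
M,_=cur(); print(M)
E
```

```text
rotor [ 0.5681  0.1027 -1.7383] -99.59553354747186 [-0.1 -0.3  0.4  0.5 -0.2 -0.3 -0.1 -0.4  0.4  0.1]
th fixed axis [-1.7423] [-0.5 -0.2 -0.   0.7 -0.5 -0.5 -0.3 -0.5  0.1 -0. ]
hub [0.5656 0.0929 0.128 ] [0.5659 0.1031 0.128 ]
pocket top [0.5646 0.0557 0.128 ]
handle [0.5099 0.2814 0.156 ] [0.5056 0.2702 0.165 ] stand A [0.5006 0.2672 0.03  ]
s [ 0.4444 -0.229   0.11  ]
m [ 0.46   -0.2936  0.127 ]
l [ 0.477  -0.3625  0.144 ]
[[ 0.9566  0.2915 -0.0004  0.1749]
 [ 0.2915 -0.9566  0.0017 -0.5737]
 [ 0.0001 -0.0017 -1.      0.4038]
 [ 0.      0.      0.      1.    ]]
```

```bash
python3 - <<'E'
from plan import *
M,_=cur(); c=lambda a:[np.cos(np.radians(a)),np.sin(np.radians(a)),0]
W=T([.44,-.2,.44],frame([0,0,-1],c(-40))); V=T([.507,.2705,.43],frame([0,0,-1],c(-9.6)))
rows(M,W,35,.1,n=13);rows(W,V,35,.1,n=14)
E
```

```text
13 x [[33.0, -13.6, -2.8], [-0.0001, -0.0, -0.0444]]
14 x [[32.7, -10.5, 0.7], [0.0, 0.0, -0.0379]]
```

>>> apply_moves([
  [[33,-13.6,-2.8],[0,0,-0.0444]],
  [[33,-13.6,-2.8],[0,0,-0.0444]],
  [[33,-13.6,-2.8],[0,0,-0.0444]],
  [[33,-13.6,-2.8],[0,0,-0.0444]],
  [[33,-13.6,-2.8],[0,0,-0.0444]],
  [[33,-13.6,-2.8],[0,0,-0.0444]],
  [[33,-13.6,-2.8],[0,0,-0.0444]],
  [[33,-13.6,-2.8],[0,0,-0.0444]],
  [[33,-13.6,-2.8],[0,0,-0.0444]],
  [[33,-13.6,-2.8],[0,0,-0.0444]],
  [[33,-13.6,-2.8],[0,0,-0.0444]],
  [[33,-13.6,-2.8],[0,0,-0.0444]],
])

```text
t: 1.1
tool_pos: [0.4281, -0.2327, 0.438]
orientation: [-2.874, -1.268, 0.0]
force: [0.1, -0.1, -0.3]
opening: 0.0929
gripper_force: 0.0
```

>>> apply_moves([
  [[33,-13.6,-2.8],[0,0,-0.0444]],
  [[32.7,-10.5,0.7],[0,0,-0.0379]],
  [[32.7,-10.5,0.7],[0,0,-0.0379]],
  [[32.7,-10.5,0.7],[0,0,-0.0379]],
  [[32.7,-10.5,0.7],[0,0,-0.0379]],
  [[32.7,-10.5,0.7],[0,0,-0.0379]],
  [[32.7,-10.5,0.7],[0,0,-0.0379]],
  [[32.7,-10.5,0.7],[0,0,-0.0379]],
  [[32.7,-10.5,0.7],[0,0,-0.0379]],
  [[32.7,-10.5,0.7],[0,0,-0.0379]],
  [[32.7,-10.5,0.7],[0,0,-0.0379]],
  [[32.7,-10.5,0.7],[0,0,-0.0379]],
])

```text
t: 2.1
tool_pos: [0.5134, 0.1686, 0.4329]
orientation: [-2.509, -1.891, 0.001]
force: [0.0, -1.0, -0.6]
opening: 0.0929
gripper_force: 0.0
```

>>> apply_moves([
  [[32.7,-10.5,0.7],[0,0,-0.0379]],
  [[32.7,-10.5,0.7],[0,0,-0.0379]],
  [[32.7,-10.5,0.7],[0,0,-0.0379]],
  [[0,0,0],[0,0,0]],
  [[0,0,0],[0,0,0]],
])

```text
t: 2.52
tool_pos: [0.506, 0.2713, 0.4304]
orientation: [-2.396, -2.032, 0.002]
force: [0.3, -0.5, 0.7]
opening: 0.093
gripper_force: 0.0
```

```bash
python3 - <<'E'
from look import *; from plan import *
M,s=cur(); print(M.round(4),s['q'].round(2),s['t'])
c=lambda a:[np.cos(np.radians(a)),np.sin(np.radians(a)),0]
rows(M,T([.507,.2705,.43],frame([0,0,-1],c(-9.6))))
grab('top','top1');grab('side','side1')
a=cv2.imread('pics/top1.png')[165:240,120:260]; b=cv2.imread('pics/side1.png')[105:205,160:300]
A=cv2.resize(a,None,fx=4,fy=4,interpolation=cv2.INTER_CUBIC);B=cv2.resize(b,None,fx=4,fy=4,interpolation=cv2.INTER_CUBIC)
cv2.imwrite('pics/c1.png',np.vstack([A[:200*2],B])[:600])
print(A.shape)
E
```

```text
[[ 1.633e-01  9.866e-01 -1.500e-03  5.060e-01]
 [ 9.866e-01 -1.633e-01 -6.000e-04  2.713e-01]
 [-8.000e-04 -1.300e-03 -1.000e+00  4.304e-01]
 [ 0.000e+00  0.000e+00  0.000e+00  1.000e+00]] [0.4  0.05 1.52 0.   1.57 0.57] 2.5167
1 x [[-0.7, 1.1, 0.4], [-0.0013, 0.0008, 0.0035]]
(300, 560, 3)
```

View pics/c1.png

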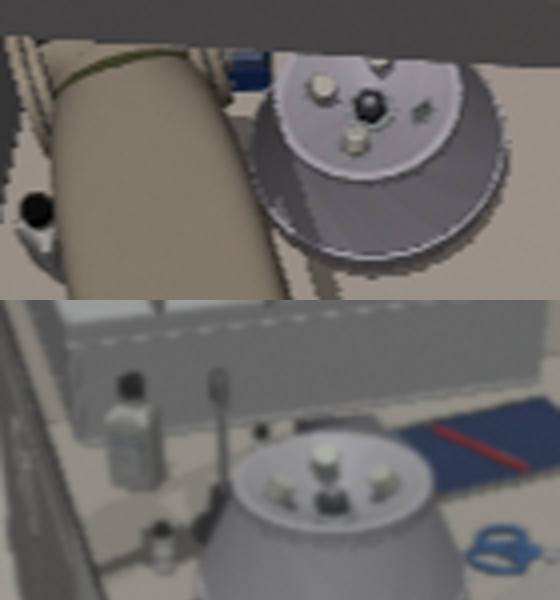

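Top (upper half): hub (370,105), pocket (423,111); the arm hides the rod. Side (lower half): rod still upright at (219,400), nothing disturbed. Descending to grasp.

>>> apply_moves([
  [[-0.7,1.1,18],[0,0,0.003]],
  [[0,0,18],[0,0,0]],
  [[0,0,18],[0,0,0]],
  [[0,0,18],[0,0,0]],
  [[0,0,18],[0,0,0]],
  [[0,0,17],[0,0,0]],
  [[0,0,0],[0,0,0]],
  [[0,0,0],[0,0,0]],
])

```text
t: 3.28
tool_pos: [0.5075, 0.2674, 0.3236]
orientation: [-2.404, -2.022, 0.004]
force: [-1.0, 0.7, 1.0]
opening: 0.0927
gripper_force: 0.0
```

>>> apply_moves([
  [[0,0,0],[0,0,0]],
  [[0,0,0],[0,0,0]],
  [[0,0,0],[0,0,0]],
  [[0,0,0],[0,0,0]],
  [[0,0,0],[0,0,0]],
  [[0,0,0],[0,0,0]],
  [[0,0,0],[0,0,0]],
  [[0,0,0],[0,0,0]],
], claw=0, newtons=20)

```text
t: 3.95
tool_pos: [0.5076, 0.2688, 0.3243]
orientation: [-2.402, -2.025, 0.0]
force: [0.4, 0.8, 0.4]
opening: 0.0445
gripper_force: 0.0
```

>>> apply_moves([
  [[0,0,0],[0,0,0]],
  [[0,0,0],[0,0,0]],
  [[0,0,0],[0,0,0]],
  [[0,0,0],[0,0,0]],
  [[0,0,0],[0,0,0]],
  [[0,0,0],[0,0,0]],
  [[0,0,0],[0,0,0]],
])

```text
t: 4.53
tool_pos: [0.5076, 0.2688, 0.3243]
orientation: [-2.402, -2.025, 0.0]
force: [-1.2, -0.6, -0.1]
opening: 0.0175
gripper_force: 20.0
```

```bash
python3 - <<'E'
from look import *; from plan import *
for i in range(4):
    M,s=cur(); print(s['t'],M[:3,3].round(4),s['orientation'].round(4),s['force'].round(2),s['wrist_torque'].round(2),s['opening'],s['gripper_force']); 
    if i<3: robot.read_camera('top')
E
```

```text
4.5333 [0.5076 0.2688 0.3243] [-2.4022e+00 -2.0246e+00  1.0000e-04] [-1.18 -0.64 -0.06] [-0.04 -0.08 -0.01] 0.017527687841468718 20.00002452037222
4.5833 [0.5076 0.2688 0.3243] [-2.4022e+00 -2.0245e+00  1.0000e-04] [-0.3   0.23  0.26] [-0.01 -0.08  0.05] 0.017452993732142718 19.99992538825275
4.6333 [0.5076 0.2688 0.3243] [-2.4022e+00 -2.0246e+00  1.0000e-04] [-0.58  0.    0.03] [-0.04 -0.02  0.01] 0.017736612114180126 19.999912354896487
4.6833 [0.5076 0.2688 0.3243] [-2.4022e+00 -2.0246e+00  1.0000e-04] [-0.12 -0.62  0.05] [-0.03 -0.04  0.01] 0.018009074183666297 20.000019861556808
```

>>> apply_moves([
  [[0,0,-8],[0,0,0]],
  [[0,0,-12],[0,0,0]],
  [[0,0,-18],[0,0,0]],
  [[0,0,-24],[0,0,0]],
  [[0,0,-28],[0,0,0]],
  [[0,0,-28],[0,0,0]],
  [[0,0,-28],[0,0,0]],
  [[0,0,-24],[0,0,0]],
  [[0,0,-16],[0,0,0]],
  [[0,0,-8],[0,0,0]],
  [[0,0,0],[0,0,0]],
], newtons=30)

```text
t: 5.6
tool_pos: [0.5076, 0.2688, 0.5219]
orientation: [2.401, 2.024, 0.008]
force: [-0.7, -0.5, -0.2]
opening: 0.0174
gripper_force: 30.0
```

```bash
cat >> plan.py <<'E'
def pk(ax,ay,az):
    az=np.radians(az); d=np.array([np.cos(az),np.sin(az),0]); P=np.array([ax,ay,0])+.052*d+[0,0,.128]
    z=-d*.5+np.array([0,0,np.cos(np.pi/6)]); y=np.array([-d[1],d[0],0]); return P,z,y
E
python3 - <<'E'
from look import *; from plan import *
np.set_printoptions(suppress=True,precision=4)
M,s=cur(); print(M,s['force'],s['gripper_force'],s['opening'])
P,z,y=pk(.568,.1035,-99.6); print(P,z,y)
G=T(P+z*(.04+.3163),frame(-z,y)); rows(M,G,25,.08)
from scipy.optimize import least_squares
def proj(t,X):
    q=np.load(f'pics/{t}.npz'); c=X@q['E'][:3,:3].T+q['E'][:3,3]; return np.stack([q['fx']*c[:,0]/c[:,2]+q['cx'],q['fy']*c[:,1]/c[:,2]+q['cy']],-1)
A=lambda u,v:np.array((120+(u+.5)/4-.5,165+(v+.5)/4-.5)); B=lambda u,v:np.array((160+(u+.5)/4-.5,105+(v-300+.5)/4-.5))
obs=[('top1',A(323,88),180),('top1',A(355,140),270),('side1',B(281,489),270),('side1',B(325,460),180),('side1',B(381,479),90)]
def C(p,k):
    a=p[2]+np.radians(k); return np.array([[p[0]+.0465*np.cos(a),p[1]+.0465*np.sin(a),.1375]])
f=lambda p: np.concatenate([proj(t,C(p,k))[0]-o for t,o,k in obs]+[proj('top1',np.array([[p[0]+.052*np.cos(p[2]),p[1]+.052*np.sin(p[2]),.126]]))[0]-A(423,111)])
r=least_squares(f,[.568,.1035,-1.73]); print(r.x,np.degrees(r.x[2]),r.fun.round(1))
for h in(.12,.124,.128):
  q=np.load('pics/top1.npz');E=q['E'];o=-E[:3,:3].T@E[:3,3];u,v=A(423,111);d=E[:3,:3].T@np.array([(u-q['cx'])/q['fx'],(v-q['cy'])/q['fy'],1]);print(o+d*(h-o[2])/d[2])
# cone fit top1
for t in('top1','side1'):
    w,im,_=cloud(t);Q=w.reshape(-1,3);
    for a,b in((.02,.05),(.06,.10)):
        m=(Q[:,2]>a)&(Q[:,2]<b)&(abs(np.hypot(Q[:,0]-.568,Q[:,1]-.1035)-.11)<.035); q=Q[m]
        # cone: r = r0 + k*z
        g=lambda p:np.hypot(q[:,0]-p[0],q[:,1]-p[1])-p[2]-p[3]*q[:,2]
        s=least_squares(g,[.568,.1035,.13,-.4],loss='soft_l1',f_scale=.002); print(t,s.x,len(q))
E
```

```text
[[ 0.1693  0.9855  0.0047  0.5076]
 [ 0.9856 -0.1694  0.002   0.2688]
 [ 0.0027  0.0043 -1.      0.5219]
 [ 0.      0.      0.      1.    ]] [-0.6763 -0.4818 -0.1697] 29.999793344177306 0.01738957333614769
[0.5593 0.0522 0.128 ] [0.0834 0.493  0.866 ] [ 0.986  -0.1668  0.    ]
7 x [[-1.0, 12.4, 12.9], [0.0005, -0.0752, -0.0005]]
[ 0.5692  0.1038 -1.7061] -97.75000026259505 [-0.5 -0.   0.4  0.  -0.2 -0.2 -0.2 -0.4  0.7  0.2  0.2  0.3]
[0.5665 0.0538 0.12  ]
[0.5645 0.0533 0.124 ]
[0.5625 0.0528 0.128 ]
top1 [ 0.5695  0.103   0.1301 -0.1346] 217
top1 [ 0.5685  0.1028  0.1443 -0.4385] 680
side1 [ 0.5685  0.1049  0.1279 -0.0877] 461
side1 [ 0.5684  0.1047  0.1425 -0.4278] 835
```

```bash
python3 - <<'E'
from plan import *
M,s=cur(); P,z,y=pk(.5687,.1038,-97.8); G=T(P+z*(.06+.3163),frame(-z,y)); rows(M,G,25,.06); print(P,z)
E
```

```text
9 x [[-0.2, 9.2, 7.9], [-0.0005, -0.0585, -0.0038]]
[0.56164279 0.05228111 0.128     ] [0.06785779 0.49537392 0.8660254 ]
```

>>> apply_moves([
  [[-0.2,9.2,7.9],[-0.0005,-0.0585,-0.0038]],
  [[-0.2,9.2,7.9],[-0.0005,-0.0585,-0.0038]],
  [[-0.2,9.2,7.9],[-0.0005,-0.0585,-0.0038]],
  [[-0.2,9.2,7.9],[-0.0005,-0.0585,-0.0038]],
  [[-0.2,9.2,7.9],[-0.0005,-0.0585,-0.0038]],
  [[-0.2,9.2,7.9],[-0.0005,-0.0585,-0.0038]],
  [[-0.2,9.2,7.9],[-0.0005,-0.0585,-0.0038]],
  [[-0.2,9.2,7.9],[-0.0005,-0.0585,-0.0038]],
  [[-0.2,9.2,7.9],[-0.0005,-0.0585,-0.0038]],
  [[0,0,0],[0,0,0]],
  [[0,0,0],[0,0,0]],
])

```text
t: 6.52
tool_pos: [0.5865, 0.2383, 0.4479]
orientation: [2.068, 1.807, -0.566]
force: [-0.3, 0.2, -1.2]
opening: 0.0176
gripper_force: 30.0
```

```bash
python3 - <<'E'
from look import *; from plan import *
M,s=cur(); print(M.round(4),s['q'].round(2)); P,z,y=pk(.5687,.1038,-97.8); G=T(P+z*(.06+.3163),frame(-z,y)); rows(M,G,25,.06)
tip=M[:3,3]+M[:3,2]*.3163; print('tip',tip)
grab('top','top2');grab('side','side2')
a=cv2.imread('pics/top2.png')[165:240,160:260]; b=cv2.imread('pics/side2.png')[85:185,180:280]
A=cv2.resize(a,None,fx=4,fy=4,interpolation=cv2.INTER_CUBIC);B=cv2.resize(b,None,fx=4,fy=4,interpolation=cv2.INTER_CUBIC)
A=np.vstack([A,np.zeros((100,400,3),np.uint8)])
for k,t in((0,'top2'),(1,'side2')):
    q=np.load(f'pics/{t}.npz')
    for X in(tip,P,tip-M[:3,2]*.126):
        c=q['E'][:3,:3]@X+q['E'][:3,3]; u=q['fx']*c[0]/c[2]+q['cx'];v=q['fy']*c[1]/c[2]+q['cy']; o=((u-160+.5)*4-.5,(v-165+.5)*4-.5) if k==0 else (400+(u-180+.5)*4-.5,(v-85+.5)*4-.5)
        print(t,np.round(o))
cv2.imwrite('pics/c2.png',np.hstack([A,B]))
E
```

```text
[[ 0.1136  0.9907 -0.0754  0.5865]
 [ 0.8569 -0.1361 -0.4972  0.2383]
 [-0.5028 -0.0081 -0.8644  0.4479]
 [ 0.      0.      0.      1.    ]] [ 0.43  0.36  1.19 -0.45  1.87  0.49]
1 x [[-2.6, 0.5, -5.4], [-0.0072, 0.0033, 0.0038]]
tip [0.56268696 0.0810627  0.17450066]
top2 [229.  86.]
top2 [263. 112.]
top2 [148.  13.]
side2 [653. 241.]
side2 [661. 304.]
side2 [642.  93.]
```

View pics/c2.png

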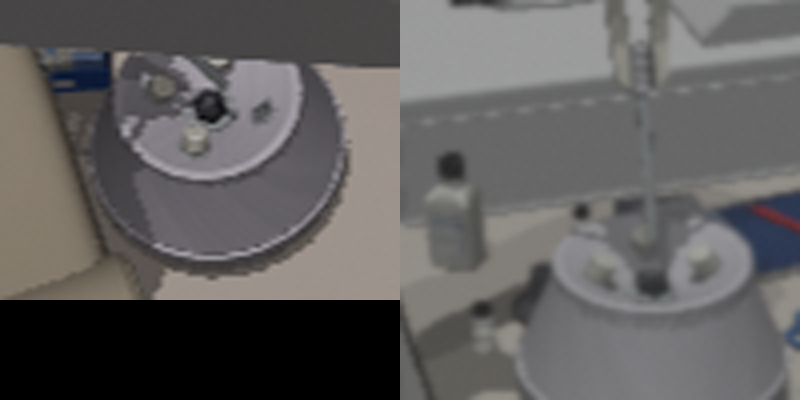

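Left: pocket at (263,109) against a prediction of (263,112). Right: rod tip at (652,237) against a prediction of (653,241); rod straight in the grip. Aligning and approaching the mouth.

>>> apply_moves([
  [[-2.6,0.5,-2.0],[-0.0072,0.0033,0.0038]],
  [[0,0,10],[0,0,0]],
  [[0,0,15],[0,0,0]],
  [[0,0,15],[0,0,0]],
  [[0,0,8],[0,0,0]],
  [[0,0,0],[0,0,0]],
  [[0,0,0],[0,0,0]],
])

```text
t: 7.2
tool_pos: [0.5837, 0.2128, 0.4119]
orientation: [2.068, 1.802, -0.55]
force: [0.4, 0.0, -1.1]
opening: 0.0176
gripper_force: 30.0
```

```bash
cat > st.py <<'E'
from plan import *
import sys
L=.3163
def rep(ax=.5687,ay=.1038,az=-97.8,L=L,depth=None,wm=.05):
    M,s=cur(); P,z,y=pk(ax,ay,az); F=frame(-z,y)
    tip=M[:3,3]+M[:3,2]*L; e=F.T@(tip-P); f=F.T@s['force']
    print('t',round(s['t'],2),'tip in pocket(tool axes) mm',(e*1000).round(1),'rot err',R.from_matrix(F.T@M[:3,:3]).as_rotvec().round(4),'force tool axes',f.round(1),'grip',round(s['gripper_force'],1),'open',round(s['opening'],4))
    if depth is not None: rows(M,T(P-z*(depth)+z*L,F),15,wm)
if __name__=='__main__': rep(depth=float(sys.argv[1]) if len(sys.argv)>1 else None, L=float(sys.argv[2]) if len(sys.argv)>2 else L)
E
python3 st.py .0
```

```text
t 7.2 tip in pocket(tool axes) mm [ -1.5   0.9 -10.5] rot err [-0.0027  0.0005  0.0021] force tool axes [0.6 0.4 0.9] grip 30.0 open 0.0176
1 x [[1.6, -0.1, 10.5], [0.0027, -0.0005, -0.0021]]
```

>>> apply_moves([
  [[1.6,-0.1,4],[0.0027,-0.0005,-0.0021]],
  [[0,0,6],[0,0,0]],
  [[0,0,6],[0,0,0]],
  [[0,0,6],[0,0,0]],
  [[0,0,6],[0,0,0]],
  [[0,0,6],[0,0,0]],
  [[0,0,0],[0,0,0]],
])

```text
t: 7.78
tool_pos: [0.5814, 0.1969, 0.3798]
orientation: [2.068, 1.805, -0.557]
force: [0.0, -1.2, -2.0]
opening: 0.0175
gripper_force: 30.0
```

```bash
python3 st.py .045
```

```text
t 7.78 tip in pocket(tool axes) mm [ 0.2 -0.5 25.2] rot err [ 0.0015 -0.0012 -0.0009] force tool axes [-0.   0.2  2.3] grip 30.0 open 0.0175
2 x [[-0.3, 0.0, 9.9], [-0.0008, 0.0006, 0.0005]]
```

>>> apply_moves([
  [[0,0,7],[0,0,0]],
  [[0,0,7],[0,0,0]],
  [[0,0,6],[0,0,0]],
  [[0,0,4],[0,0,0]],
  [[0,0,3],[0,0,0]],
  [[0,0,3],[0,0,0]],
])

```text
t: 8.28
tool_pos: [0.5797, 0.1825, 0.3552]
orientation: [2.067, 1.804, -0.554]
force: [0.1, 0.3, -0.5]
opening: 0.0176
gripper_force: 30.0
```

>>> apply_moves([
  [[0,0,2.5],[0,0,0]],
  [[0,0,2.5],[0,0,0]],
  [[0,0,2.5],[0,0,0]],
  [[0,0,2.5],[0,0,0]],
])

```text
t: 8.62
tool_pos: [0.5794, 0.1784, 0.3486]
orientation: [2.067, 1.804, -0.55]
force: [-1.8, 11.2, 19.0]
opening: 0.0173
gripper_force: 30.1
```

```bash
python3 st.py
```

```text
t 8.62 tip in pocket(tool axes) mm [ 0.5  1.3 61.6] rot err [-0.0029  0.0015  0.0004] force tool axes [ -0.1  -3.3 -21.9] grip 30.1 open 0.0173
```

Contact at about 61 mm with 22 N: the short blank (60 mm to mid-band) fits. I'll hold briefly at lower force, then back off and probe sideways for the bore's centre.

>>> apply_moves([
  [[0,0,-1.5],[0,0,0]],
  [[0,0,0],[0,0,0]],
  [[0,0,0],[0,0,0]],
  [[0,0,0],[0,0,0]],
  [[0,0,0],[0,0,0]],
])

```text
t: 9.03
tool_pos: [0.5793, 0.1787, 0.3487]
orientation: [2.067, 1.804, -0.552]
force: [0.7, 2.8, 3.5]
opening: 0.0173
gripper_force: 30.0
```

```bash
python3 st.py
```

```text
t 9.03 tip in pocket(tool axes) mm [ 0.4  0.8 61.3] rot err [-0.0014  0.0004 -0.0001] force tool axes [ 0.7  0.3 -4.5] grip 30.0 open 0.0173
```

>>> apply_moves([
  [[0,0,-6],[0,0,0]],
  [[0,-0.8,-6],[0,0,0]],
  [[0,2,0],[0,0,0]],
  [[0,2,0],[0,0,0]],
  [[0,1.5,0],[0,0,0]],
  [[0,0,0],[0,0,0]],
  [[0,0,0],[0,0,0]],
])

```text
t: 9.62
tool_pos: [0.5845, 0.1836, 0.3582]
orientation: [2.068, 1.804, -0.556]
force: [-2.1, -0.1, 0.1]
opening: 0.0174
gripper_force: 30.0
```

```bash
python3 st.py
```

```text
t 9.62 tip in pocket(tool axes) mm [ 0.   4.5 50.4] rot err [ 0.0008 -0.0008 -0.0004] force tool axes [-0.4 -2.   0.1] grip 30.0 open 0.0174
```

>>> apply_moves([
  [[0,-2.75,0],[0,0,0]],
  [[0,-2.75,0],[0,0,0]],
  [[0,-2,0],[0,0,0]],
  [[0,-2,0],[0,0,0]],
  [[0,-1.5,0],[0,0,0]],
  [[0,0,0],[0,0,0]],
  [[0,0,0],[0,0,0]],
])

```text
t: 10.2
tool_pos: [0.5739, 0.1853, 0.3589]
orientation: [2.067, 1.804, -0.552]
force: [2.8, -1.0, -0.4]
opening: 0.0173
gripper_force: 30.0
```

```bash
python3 st.py
```

```text
t 10.2 tip in pocket(tool axes) mm [ 0.1 -5.4 49.6] rot err [-0.0016  0.0001  0.    ] force tool axes [-0.4  3.   0.6] grip 30.0 open 0.0173
```

>>> apply_moves([
  [[0,2.5,0],[0,0,0]],
  [[1.5,2.5,0],[0,0,0]],
  [[1.5,0,0],[0,0,0]],
  [[1.5,0,0],[0,0,0]],
  [[0,0,0],[0,0,0]],
  [[0,0,0],[0,0,0]],
])

```text
t: 10.7
tool_pos: [0.5793, 0.1883, 0.3564]
orientation: [2.067, 1.804, -0.555]
force: [0.2, -3.5, 1.0]
opening: 0.0173
gripper_force: 30.0
```

```bash
python3 st.py
```

```text
t 10.7 tip in pocket(tool axes) mm [ 4.3 -0.8 49.9] rot err [-0.0005 -0.0009 -0.0001] force tool axes [-3.5  0.7  0.8] grip 30.0 open 0.0173
```

>>> apply_moves([
  [[-2.25,0,0],[0,0,0]],
  [[-2.25,0,0],[0,0,0]],
  [[-1.5,0,0],[0,0,0]],
  [[-1.5,0,0],[0,0,0]],
  [[-1.5,0,0],[0,0,0]],
  [[0,0,0],[0,0,0]],
  [[0,0,0],[0,0,0]],
])

```text
t: 11.28
tool_pos: [0.5781, 0.1808, 0.3609]
orientation: [2.068, 1.804, -0.554]
force: [0.1, 0.2, -0.5]
opening: 0.0174
gripper_force: 30.0
```

```bash
python3 st.py
```

```text
t 11.28 tip in pocket(tool axes) mm [-4.2 -1.  49.8] rot err [-0.0005  0.0002 -0.0003] force tool axes [0.5 0.1 0.3] grip 30.0 open 0.0174
```

>>> apply_moves([
  [[-1,0,0],[0,0,0]],
  [[-0.8,0,0],[0,0,0]],
  [[0,0,0],[0,0,0]],
  [[0,0,0],[0,0,0]],
])

```text
t: 11.62
tool_pos: [0.5779, 0.1793, 0.3617]
orientation: [2.067, 1.804, -0.554]
force: [0.2, -0.2, -1.2]
opening: 0.0175
gripper_force: 30.0
```

```bash
python3 st.py
```

```text
t 11.62 tip in pocket(tool axes) mm [-6.  -1.  49.9] rot err [-0.0005 -0.     -0.0003] force tool axes [0.5 0.2 1.1] grip 30.0 open 0.0175
```

>>> apply_moves([
  [[-1,0,0],[0,0,0]],
  [[-1,0,0],[0,0,0]],
  [[0,0,0],[0,0,0]],
  [[0,0,0],[0,0,0]],
])

```text
t: 11.95
tool_pos: [0.5777, 0.1776, 0.3627]
orientation: [2.068, 1.805, -0.553]
force: [-0.1, 1.3, -0.9]
opening: 0.0176
gripper_force: 30.0
```

```bash
python3 st.py
```

```text
t 11.95 tip in pocket(tool axes) mm [-7.8 -1.  49.9] rot err [-0.0004  0.0004 -0.0005] force tool axes [ 1.5 -0.3  0.1] grip 30.0 open 0.0176
```

Cushion 61 mm deep, bore centre within about 1 mm of the visual estimate. Retract and return the rod.

>>> apply_moves([
  [[3,0.5,0],[0,0,0]],
  [[2.9,0,0],[0,0,0]],
  [[0,0,-8],[0,0,0]],
  [[0,0,-12],[0,0,0]],
  [[0,0,-16],[0,0,0]],
  [[0,0,-20],[0,0,0]],
  [[0,0,-20],[0,0,0]],
  [[0,0,-16],[0,0,0]],
  [[0,0,-10],[0,0,0]],
  [[0,0,-8],[0,0,0]],
  [[0,0,0],[0,0,0]],
])

```text
t: 12.87
tool_pos: [0.5864, 0.2379, 0.4572]
orientation: [2.067, 1.804, -0.55]
force: [0.4, -0.7, -1.0]
opening: 0.0176
gripper_force: 30.0
```

```bash
python3 - <<'E'
from plan import *
M,s=cur(); print(s['t'])
S=R.from_rotvec([-2.4022,-2.0246,1e-4]).as_matrix()
rows(M,T([.5076,.2688,.5],S),25,.06)
E
```

```text
12.8667
9 x [[0.6, -9.2, -5.2], [0.0013, 0.058, 0.0038]]
```

>>> apply_moves([
  [[0.6,-9.2,-5.2],[0.0013,0.058,0.0038]],
  [[0.6,-9.2,-5.2],[0.0013,0.058,0.0038]],
  [[0.6,-9.2,-5.2],[0.0013,0.058,0.0038]],
  [[0.6,-9.2,-5.2],[0.0013,0.058,0.0038]],
  [[0.6,-9.2,-5.2],[0.0013,0.058,0.0038]],
  [[0.6,-9.2,-5.2],[0.0013,0.058,0.0038]],
  [[0.6,-9.2,-5.2],[0.0013,0.058,0.0038]],
  [[0.6,-9.2,-5.2],[0.0013,0.058,0.0038]],
  [[0.6,-9.2,-5.2],[0.0013,0.058,0.0038]],
  [[0,0,0],[0,0,0]],
  [[0,0,0],[0,0,0]],
])

```text
t: 13.78
tool_pos: [0.507, 0.2671, 0.4976]
orientation: [2.403, 2.022, -0.006]
force: [0.7, -1.0, -0.8]
opening: 0.0172
gripper_force: 30.0
```

```bash
python3 - <<'E'
from look import *; from plan import *
M,s=cur(); print(s['t'],M[:3,3])
S=R.from_rotvec([-2.4022,-2.0246,1e-4]).as_matrix()
rows(M,T([.5076,.2688,.37],S),25,.06,n=6)
grab('side','side3')
w,im,E=cloud('side3'); q=np.load('pics/side3.npz')
tip=M[:3,3]+M[:3,2]*.3163
b=im[90:190,160:260]; B=cv2.resize(b,None,fx=6,fy=6,interpolation=cv2.INTER_CUBIC); cv2.imwrite('pics/c3.png',B)
for X in(tip,tip-M[:3,2]*.126,tip+M[:3,2]*.134):
    c=E[:3,:3]@X+E[:3,3]; print(((q['fx']*c[0]/c[2]+q['cx']-160+.5)*6-.5).round(1),((q['fy']*c[1]/c[2]+q['cy']-90+.5)*6-.5).round(1))
P=w.reshape(-1,3); m=(np.hypot(P[:,0]-.5076,P[:,1]-.269)<.025)&(P[:,2]>.175)&(P[:,2]<.30)
Q=P[m]; 
for a in(.19,.23,.27):
    k=abs(Q[:,2]-a)<.02; print(a,k.sum(),np.median(Q[k],0))
E
```

```text
13.7833 [0.5070154  0.26710567 0.49763481]
6 x [[0.3, 0.1, 21.3], [-0.0003, 0.0006, -0.0003]]
326.7 194.0
318.9 2.3
334.2 380.0
0.19 20 [0.50597885 0.26594261 0.19338055]
0.23 24 [0.50450593 0.26457435 0.23194047]
0.27 32 [0.50575091 0.26535898 0.26970145]
```

View pics/c3.png

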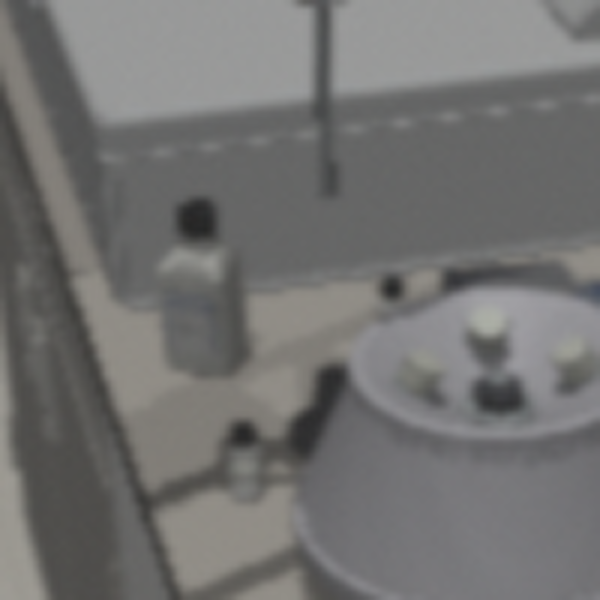

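Rod hangs straight: handle end (322,2), tip (330,195) against predicted (319,2), (327,194). Lowering to the stand.

>>> apply_moves([
  [[0.3,0.1,15],[-0.0003,0.0006,-0.0003]],
  [[0.3,0.1,25],[-0.0003,0.0006,-0.0003]],
  [[0.3,0.1,28],[-0.0003,0.0006,-0.0003]],
  [[0.3,0.1,28],[-0.0003,0.0006,-0.0003]],
  [[0.3,0.1,18],[-0.0003,0.0006,-0.0003]],
  [[0.3,0.1,9],[-0.0003,0.0006,-0.0003]],
  [[0,0,0],[0,0,0]],
  [[0,0,0],[0,0,0]],
])

```text
t: 14.5
tool_pos: [0.5081, 0.2694, 0.3746]
orientation: [-2.4, -2.025, 0.0]
force: [0.7, -0.7, -0.2]
opening: 0.0175
gripper_force: 30.0
```

```bash
cat > rod.py <<'E'
from plan import *
M,s=cur(); print(s['t'],M[:3,3].round(4),s['force'].round(1))
rows(M,T([.5076,.2688,float(__import__('sys').argv[1])],R.from_rotvec([-2.4022,-2.0246,1e-4]).as_matrix()),25,.06,n=int(__import__('sys').argv[2]))
E
python3 rod.py .37 1
```

```text
14.5 [0.5081 0.2694 0.3746] [ 0.7 -0.7 -0.2]
1 x [[-0.7, -0.4, 4.6], [-0.0011, -0.0006, 0.0009]]
```

>>> apply_moves([
  [[-0.7,-0.4,4],[-0.0011,-0.0006,0.0009]],
  [[0,0,5],[0,0,0]],
  [[0,0,5],[0,0,0]],
  [[0,0,0],[0,0,0]],
])

```text
t: 14.83
tool_pos: [0.5072, 0.2688, 0.3601]
orientation: [-2.402, -2.024, -0.001]
force: [0.2, 0.2, -0.7]
opening: 0.0177
gripper_force: 30.0
```

```bash
python3 rod.py .3245 4
```

```text
14.8333 [0.5072 0.2688 0.3601] [ 0.2  0.2 -0.7]
4 x [[0.0, 0.1, 8.9], [0.0001, -0.0002, -0.0]]
```

>>> apply_moves([
  [[0,0.2,8],[0,0,0]],
  [[0,0,9],[0,0,0]],
  [[0,0,8],[0,0,0]],
  [[0,0,6],[0,0,0]],
  [[0,0,3],[0,0,0]],
  [[0,0,0],[0,0,0]],
])

```text
t: 15.33
tool_pos: [0.5072, 0.2687, 0.3253]
orientation: [-2.402, -2.024, 0.001]
force: [-0.7, -0.4, -0.3]
opening: 0.0173
gripper_force: 30.0
```

```bash
python3 rod.py .3245 1
```

```text
15.3333 [0.5072 0.2687 0.3253] [-0.7 -0.4 -0.3]
1 x [[0.2, 0.4, 0.8], [-0.0011, -0.0002, -0.0002]]
```

>>> apply_moves([
  [[0,0,1],[0,0,0]],
  [[0,0,0.3],[0,0,0]],
  [[0,0,0],[0,0,0]],
])

```text
t: 15.58
tool_pos: [0.5077, 0.2689, 0.3259]
orientation: [-2.402, -2.024, -0.004]
force: [0.9, -1.0, -0.9]
opening: 0.0171
gripper_force: 30.0
```

>>> apply_moves([
  [[0,0,0],[0,0,0]],
  [[0,0,0],[0,0,0]],
  [[0,0,0],[0,0,0]],
  [[0,0,0],[0,0,0]],
  [[0,0,0],[0,0,0]],
  [[0,0,-4],[0,0,0]],
  [[0,0,-10],[0,0,0]],
  [[0,0,-20],[0,0,0]],
  [[0,0,-25],[0,0,0]],
  [[0,0,-25],[0,0,0]],
  [[0,0,-20],[0,0,0]],
  [[0,0,-6],[0,0,0]],
], claw=0.6)

```text
t: 16.58
tool_pos: [0.508, 0.269, 0.4409]
orientation: [2.401, 2.023, 0.013]
force: [0.1, 0.2, 0.4]
opening: 0.0558
gripper_force: 0.0
```

```bash
python3 - <<'E'
from look import *; from plan import *
M,s=cur(); print(s['t'],M[:3,3]); grab('side','side4'); w,im,E=cloud('side4')
P=w.reshape(-1,3); m=(np.hypot(P[:,0]-.5076,P[:,1]-.269)<.03)&(P[:,2]>.055)&(P[:,2]<.2)
Q=P[m]
for a in(.08,.11,.15,.17):
    k=abs(Q[:,2]-a)<.015; print(a,k.sum(),np.median(Q[k],0),Q[k][:,2].max())
c=lambda a:[np.cos(np.radians(a)),np.sin(np.radians(a)),0]
yaw=-103+0
for yaw in(-77,-13):
  W=T([.44,-.02,.46],frame([0,0,-1],c((yaw-9.6)/2))); V=T([.446,-.2325,.36],frame([0,0,-1],c(yaw)))
  n=rows(M,W,30,.1); rows(W,V,30,.1)
E
```

```text
16.5833 [0.50798994 0.26896901 0.44094321]
0.08 20 [0.50688513 0.26795677 0.07972897] 0.09467617383643238
0.11 21 [0.508132   0.26902003 0.11216236] 0.12439863137999825
0.15 30 [0.50627417 0.26614777 0.15051249] 0.16468216514435743
0.17 32 [0.50557732 0.26729517 0.16844544] 0.17725697962388368
10 x [[-29.5, 6.1, -2.0], [0.0005, -0.0007, 0.0585]]
8 x [[-13.6, 23.3, 12.5], [0.0, 0.0, 0.0735]]
10 x [[-29.6, -1.4, -2.0], [0.0007, -0.0005, 0.0027]]
8 x [[-25.8, 6.3, 12.5], [0.0, 0.0, 0.0037]]
```

```bash
python3 - <<'E'
from plan import *
c=lambda a:[np.cos(np.radians(a)),np.sin(np.radians(a)),0]
M,s=cur()
W=T([.46,.0,.44],frame([0,0,-1],c(-50))); V=T([.446,-.2325,.35],frame([0,0,-1],c(-98)))
rows(M,W,30,.1,n=10); rows(W,V,30,.1,n=10)
E
```

```text
10 x [[-26.6, 8.5, -0.0], [0.0004, -0.0007, 0.0702]]
10 x [[-8.9, 22.3, 9.0], [0.0, 0.0, 0.0838]]
```

>>> apply_moves([
  [[-26.6,8.5,0],[0.0004,-0.0007,0.0702]],
  [[-26.6,8.5,0],[0.0004,-0.0007,0.0702]],
  [[-26.6,8.5,0],[0.0004,-0.0007,0.0702]],
  [[-26.6,8.5,0],[0.0004,-0.0007,0.0702]],
  [[-26.6,8.5,0],[0.0004,-0.0007,0.0702]],
  [[-26.6,8.5,0],[0.0004,-0.0007,0.0702]],
  [[-26.6,8.5,0],[0.0004,-0.0007,0.0702]],
  [[-26.6,8.5,0],[0.0004,-0.0007,0.0702]],
  [[-26.6,8.5,0],[0.0004,-0.0007,0.0702]],
  [[-26.6,8.5,0],[0.0004,-0.0007,0.0702]],
])

```text
t: 17.47
tool_pos: [0.4585, -0.0018, 0.4345]
orientation: [-2.954, -1.07, 0.013]
force: [0.4, -0.0, 1.2]
opening: 0.0554
gripper_force: 0.0
```

>>> apply_moves([
  [[-8.9,22.3,9],[0,0,0.0838]],
  [[-8.9,22.3,9],[0,0,0.0838]],
  [[-8.9,22.3,9],[0,0,0.0838]],
  [[-8.9,22.3,9],[0,0,0.0838]],
  [[-8.9,22.3,9],[0,0,0.0838]],
  [[-8.9,22.3,9],[0,0,0.0838]],
  [[-8.9,22.3,9],[0,0,0.0838]],
  [[-8.9,22.3,9],[0,0,0.0838]],
  [[-8.9,22.3,9],[0,0,0.0838]],
  [[-8.9,22.3,9],[0,0,0.0838]],
  [[0,0,0],[0,0,0]],
  [[0,0,0],[0,0,0]],
])

```text
t: 18.47
tool_pos: [0.4442, -0.2342, 0.3448]
orientation: [3.132, -0.221, -0.013]
force: [-0.6, 0.6, -0.8]
opening: 0.0558
gripper_force: 0.0
```

```bash
cat > go.py <<'E'
from plan import *
a=list(map(float,__import__('sys').argv[1:]))  # x y z yaw n
c=lambda a:[np.cos(np.radians(a)),np.sin(np.radians(a)),0]
M,s=cur(); print(round(s['t'],2),M[:3,3].round(4),'yaw',np.degrees(np.arctan2(M[1,1],M[0,1])).round(2),'f tool',(M[:3,:3].T@s['force']).round(1),'open',round(s['opening'],4),'grip',round(s['gripper_force'],1))
rows(M,T(a[:3],frame([0,0,-1],c(a[3]))),n=int(a[4]))
E
python3 go.py .446 -.2325 .264 -98 5; python3 - <<'E'
from look import *
grab('side','side5');w,im,E=cloud('side5');P=w.reshape(-1,3)
m=(np.hypot(P[:,0]-.446,P[:,1]+.2325)<.02)&(P[:,2]>.055)&(P[:,2]<.115);print(m.sum(),np.median(P[m],0))
E
```

```text
18.47 [ 0.4442 -0.2342  0.3448] yaw -98.09 f tool [-0.6 -0.6  0.8] open 0.0558 grip 0.0
5 x [[0.4, -0.4, 16.2], [0.0004, 0.0016, -0.0003]]
93 [ 0.44780628 -0.23565203  0.08536432]
```

>>> apply_moves([
  [[0.4,-0.4,16],[0.0004,0.0016,-0.0003]],
  [[0.4,-0.4,16],[0.0004,0.0016,-0.0003]],
  [[0.4,-0.4,16],[0.0004,0.0016,-0.0003]],
  [[0.4,-0.4,16],[0.0004,0.0016,-0.0003]],
  [[0.4,-0.4,16],[0.0004,0.0016,-0.0003]],
  [[0,0,0],[0,0,0]],
  [[0,0,0],[0,0,0]],
])

```text
t: 19.1
tool_pos: [0.4473, -0.2311, 0.2662]
orientation: [3.134, -0.213, 0.001]
force: [0.2, 0.3, 0.6]
opening: 0.0557
gripper_force: 0.0
```

```bash
python3 go.py .4465 -.231 .264 -98 1
```

```text
19.1 [ 0.4473 -0.2311  0.2662] yaw -97.79 f tool [ 0.1 -0.4 -0.6] open 0.0557 grip 0.0
1 x [[-0.8, 0.0, 2.2], [0.0006, -0.001, 0.0037]]
```

>>> apply_moves([
  [[0,0,0],[0,0,0]],
  [[0,0,0],[0,0,0]],
  [[0,0,0],[0,0,0]],
  [[0,0,0],[0,0,0]],
  [[0,0,0],[0,0,0]],
  [[0,0,0],[0,0,0]],
  [[0,0,0],[0,0,0]],
  [[0,0,0],[0,0,0]],
], claw=0, newtons=8)

```text
t: 19.77
tool_pos: [0.4473, -0.2321, 0.2668]
orientation: [3.133, -0.217, 0.004]
force: [-0.1, 1.2, 1.5]
opening: 0.016
gripper_force: 8.0
```

```bash
python3 go.py .4465 -.231 .264 -98 1
```

```text
19.77 [ 0.4473 -0.2321  0.2668] yaw -97.92 f tool [-0.3 -1.2 -1.5] open 0.016 grip 8.0
1 x [[-0.9, -0.9, 2.8], [0.0011, -0.0028, 0.0015]]
```

>>> apply_moves([
  [[0,0,0],[0,0,0]],
  [[0,0,0],[0,0,0]],
  [[0,0,0],[0,0,0]],
  [[0,0,0],[0,0,0]],
  [[0,0,0],[0,0,-0.1]],
  [[0,0,0],[0,0,-0.1]],
  [[0,0,0],[0,0,-0.1]],
  [[0,0,0],[0,0,-0.1]],
  [[0,0,0],[0,0,-0.1]],
  [[0,0,0],[0,0,-0.1]],
  [[0,0,0],[0,0,-0.1]],
  [[0,0,0],[0,0,-0.1]],
], claw=0.45)

```text
t: 20.77
tool_pos: [0.4472, -0.2322, 0.2666]
orientation: [2.966, 1.027, 0.002]
force: [-0.5, 0.4, 0.1]
opening: 0.0418
gripper_force: 0.0
```

>>> apply_moves([
  [[0,0,0],[0,0,-0.1]],
  [[0,0,0],[0,0,-0.1]],
  [[0,0,0],[0,0,-0.1]],
  [[0,0,0],[0,0,-0.1]],
  [[0,0,0],[0,0,-0.1]],
  [[0,0,0],[0,0,-0.1]],
  [[0,0,0],[0,0,-0.1]],
  [[0,0,0],[0,0,-0.07]],
  [[0,0,0],[0,0,0]],
  [[0,0,0],[0,0,0]],
])

```text
t: 21.6
tool_pos: [0.4472, -0.2322, 0.2666]
orientation: [2.37, 2.057, 0.001]
force: [0.4, -0.4, 0.0]
opening: 0.0419
gripper_force: 0.0
```

```bash
python3 go.py .447 -.232 .264 -8 1
```

```text
21.6 [ 0.4472 -0.2322  0.2666] yaw -8.1 f tool [-0.4  0.4 -0. ] open 0.0419 grip 0.0
1 x [[0.2, -0.2, 2.6], [0.0025, 0.0016, -0.0017]]
```

>>> apply_moves([
  [[0,0,1],[0.0025,0.0016,0]],
  [[0,0,0],[0,0,0]],
  [[0,0,0],[0,0,0]],
  [[0,0,0],[0,0,0]],
  [[0,0,0],[0,0,0]],
  [[0,0,0],[0,0,0]],
  [[0,0,0],[0,0,0]],
  [[0,0,0],[0,0,0]],
], claw=0, newtons=30)

```text
t: 22.27
tool_pos: [0.4473, -0.2322, 0.2657]
orientation: [2.37, 2.062, 0.0]
force: [1.0, 0.2, -1.4]
opening: 0.0156
gripper_force: 30.0
```

```bash
python3 go.py .447 -.232 .42 -8 8
```

```text
22.27 [ 0.4473 -0.2322  0.2657] yaw -7.96 f tool [0.4 1.  1.4] open 0.0156 grip 30.0
8 x [[0.0, -0.0, -19.3], [0.0, -0.0, 0.0001]]
```

>>> apply_moves([
  [[0,0,-8],[0,0,0]],
  [[0,0,-14],[0,0,0]],
  [[0,0,-20],[0,0,0]],
  [[0,0,-25],[0,0,0]],
  [[0,0,-28],[0,0,0]],
  [[0,0,-28],[0,0,0]],
  [[0,0,-28],[0,0,0]],
  [[0,0,-24],[0,0,0]],
  [[0,0,-16],[0,0,0]],
  [[0,0,-8],[0,0,0]],
  [[0,0,0],[0,0,0]],
])

```text
t: 23.18
tool_pos: [0.4473, -0.2323, 0.4673]
orientation: [2.367, 2.059, 0.002]
force: [0.2, 0.1, -0.9]
opening: 0.0153
gripper_force: 30.0
```

```bash
python3 - <<'E'
from plan import *
M,s=cur(); print(s['t'],M[:3,3],s['opening'],s['gripper_force'])
P,z,y=pk(.5687,.1038,-97.8); G=T(P+z*(.06+.2657),frame(-z,y)); n=rows(M,G,25,.06)
S=expm(np.real(logm(np.linalg.inv(M)@G))/n); A=M
for i in range(n): A=A@S; print((A[:3,3]+A[:3,2]*.2657).round(3),end=' ')
E
```

```text
23.1833 [ 0.44732628 -0.23228203  0.46729611] 0.01531469831439434 29.967762587912148
19 x [[24.5, 3.9, -3.1], [0.0001, -0.0275, -0.0002]]
[ 0.454 -0.216  0.205] [ 0.461 -0.2    0.207] [ 0.467 -0.183  0.21 ] [ 0.473 -0.166  0.211] [ 0.479 -0.15   0.213] [ 0.485 -0.133  0.213] [ 0.492 -0.116  0.214] [ 0.498 -0.099  0.214] [ 0.504 -0.082  0.213] [ 0.51  -0.066  0.212] [ 0.517 -0.049  0.21 ] [ 0.523 -0.032  0.208] [ 0.529 -0.016  0.205] [0.535 0.001 0.202] [0.541 0.017 0.199] [0.547 0.034 0.195] [0.554 0.05  0.19 ] [0.56  0.066 0.185] [0.566 0.082 0.18 ]
```

>>> apply_moves([
  [[24.5,3.9,-3.1],[0,-0.0275,0]],
  [[24.5,3.9,-3.1],[0,-0.0275,0]],
  [[24.5,3.9,-3.1],[0,-0.0275,0]],
  [[24.5,3.9,-3.1],[0,-0.0275,0]],
  [[24.5,3.9,-3.1],[0,-0.0275,0]],
  [[24.5,3.9,-3.1],[0,-0.0275,0]],
  [[24.5,3.9,-3.1],[0,-0.0275,0]],
  [[24.5,3.9,-3.1],[0,-0.0275,0]],
  [[24.5,3.9,-3.1],[0,-0.0275,0]],
  [[24.5,3.9,-3.1],[0,-0.0275,0]],
  [[24.5,3.9,-3.1],[0,-0.0275,0]],
  [[24.5,3.9,-3.1],[0,-0.0275,0]],
])

```text
t: 24.18
tool_pos: [0.5342, 0.0547, 0.4553]
orientation: [2.189, 1.906, -0.369]
force: [0.7, -0.4, -1.0]
opening: 0.015
gripper_force: 30.0
```

>>> apply_moves([
  [[24.5,3.9,-3.1],[0,-0.0275,0]],
  [[24.5,3.9,-3.1],[0,-0.0275,0]],
  [[24.5,3.9,-3.1],[0,-0.0275,0]],
  [[24.5,3.9,-3.1],[0,-0.0275,0]],
  [[24.5,3.9,-3.1],[0,-0.0275,0]],
  [[24.5,3.9,-3.1],[0,-0.0275,0]],
  [[24.5,3.9,-3.1],[0,-0.0275,0]],
  [[0,0,0],[0,0,0]],
  [[0,0,0],[0,0,0]],
])

```text
t: 24.93
tool_pos: [0.5839, 0.2145, 0.405]
orientation: [2.069, 1.806, -0.56]
force: [0.5, -0.2, -0.3]
opening: 0.0153
gripper_force: 30.0
```

```bash
python3 st.py -.02 .2657; python3 - <<'E'
from look import *; from plan import *
M,s=cur(); grab('side','side6'); w,im,E=cloud('side6'); q=np.load('pics/side6.npz')
b=im[80:180,190:290]; B=cv2.resize(b,None,fx=6,fy=6,interpolation=cv2.INTER_CUBIC); cv2.imwrite('pics/c6.png',B)
for h in(0,.05,.07,.11):
    X=M[:3,3]+M[:3,2]*(.2657-h); c=E[:3,:3]@X+E[:3,3]; print(h,((q['fx']*c[0]/c[2]+q['cx']-190+.5)*6-.5).round(1),((q['fy']*c[1]/c[2]+q['cy']-80+.5)*6-.5).round(1))
E
```

```text
t 24.93 tip in pocket(tool axes) mm [  2.9  -1.1 -56.1] rot err [ 0.0044 -0.0013 -0.0018] force tool axes [0.1 0.5 0.4] grip 30.0 open 0.0153
3 x [[-1.1, 0.0, 12.0], [-0.0015, 0.0004, 0.0006]]
0 321.5 388.4
0.05 315.0 301.1
0.07 312.4 266.1
0.11 307.2 195.7
```

View pics/c6.png

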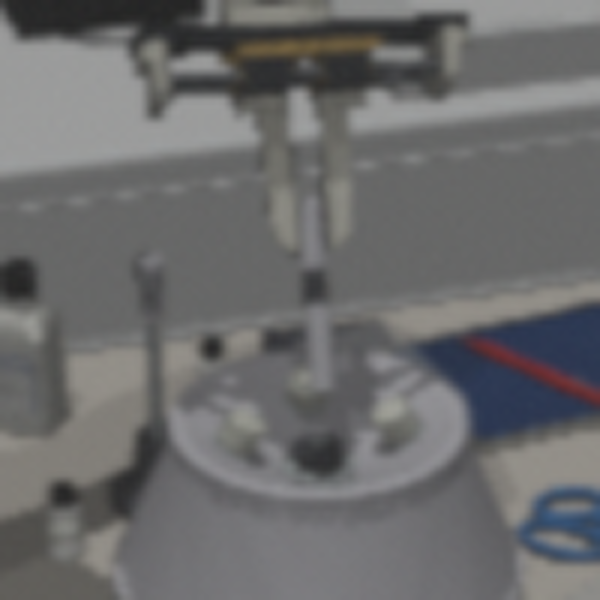

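Blank sits straight in the fingers: foot (320,388), band (315,285), matching the prediction; rod stands at (150,300) and the bystanders are in place. Approaching the mouth.

>>> apply_moves([
  [[-1.3,0,12],[-0.0015,0.0004,0.0006]],
  [[-1.3,0,15],[-0.0015,0.0004,0.0006]],
  [[-1,0,14],[-0.0015,0.0004,0.0006]],
  [[0,0,7],[0,0,0]],
  [[0,0,0],[0,0,0]],
  [[0,0,0],[0,0,0]],
  [[0,0,0],[0,0,0]],
])

```text
t: 25.57
tool_pos: [0.5809, 0.1867, 0.3698]
orientation: [2.071, 1.799, -0.545]
force: [-0.4, -0.5, -0.8]
opening: 0.0156
gripper_force: 30.0
```

```bash
python3 st.py .0 .2657
```

```text
t 25.57 tip in pocket(tool axes) mm [ -2.5   1.9 -11.6] rot err [-0.0042  0.0031  0.0053] force tool axes [-0.1 -0.4  1. ] grip 30.0 open 0.0156
1 x [[3.3, -0.9, 11.6], [0.0042, -0.0031, -0.0053]]
```

>>> apply_moves([
  [[1.5,-0.6,2],[0.0021,-0.0016,-0.0026]],
  [[1.5,-0.6,4],[0.0021,-0.0015,-0.0027]],
  [[0,0,0],[0,0,0]],
  [[0,0,0],[0,0,0]],
])

```text
t: 25.9
tool_pos: [0.5793, 0.1868, 0.3615]
orientation: [2.067, 1.805, -0.557]
force: [0.8, 0.2, 0.1]
opening: 0.0159
gripper_force: 30.0
```

```bash
python3 st.py .0 .2657
```

```text
t 25.9 tip in pocket(tool axes) mm [ 0.5 -1.1 -4.3] rot err [ 0.0014 -0.0011 -0.0017] force tool axes [ 0.2  0.8 -0.2] grip 30.0 open 0.0159
1 x [[-0.7, 0.7, 4.3], [-0.0014, 0.0011, 0.0017]]
```

>>> apply_moves([
  [[-1,0.5,2],[-0.001,0.001,0.001]],
  [[0,0,2],[0,0,0]],
  [[0,0,2],[0,0,0]],
  [[0,0,2],[0,0,0]],
  [[0,0,2],[0,0,0]],
  [[0,0,0],[0,0,0]],
])

```text
t: 26.4
tool_pos: [0.579, 0.1805, 0.3531]
orientation: [2.068, 1.804, -0.555]
force: [-0.2, 0.1, -0.5]
opening: 0.0156
gripper_force: 30.0
```

```bash
python3 st.py .02 .2657
```

```text
t 26.4 tip in pocket(tool axes) mm [-0.6 -0.4  6.1] rot err [ 0.0007 -0.0001 -0.0003] force tool axes [ 0.3 -0.2  0.4] grip 30.0 open 0.0156
1 x [[0.5, 0.2, 13.9], [-0.0007, 0.0001, 0.0003]]
```

>>> apply_moves([
  [[0,0,3],[0,0,0]],
  [[0,0,3],[0,0,0]],
  [[0,0,3],[0,0,0]],
  [[0,0,3],[0,0,0]],
  [[0,0,0],[0,0,0]],
])

```text
t: 26.82
tool_pos: [0.5781, 0.1744, 0.3424]
orientation: [2.068, 1.804, -0.556]
force: [-0.5, 0.5, 0.3]
opening: 0.0152
gripper_force: 30.0
```

```bash
python3 st.py .05 .2657
```

```text
t 26.82 tip in pocket(tool axes) mm [-0.6 -0.5 18.4] rot err [ 0.0011 -0.0003 -0.0004] force tool axes [ 0.2 -0.6 -0.5] grip 30.0 open 0.0152
3 x [[0.2, 0.1, 10.5], [-0.0004, 0.0001, 0.0001]]
```

In cleanly at 18 mm, with no side force. Going deeper.

>>> apply_moves([
  [[0,0,4],[0,0,0]],
  [[0,0,5],[0,0,0]],
  [[0,0,6],[0,0,0]],
  [[0,0,6],[0,0,0]],
  [[0,0,6],[0,0,0]],
  [[0,0,5],[0,0,0]],
  [[0,0,3],[0,0,0]],
  [[0,0,0],[0,0,0]],
])

```text
t: 27.48
tool_pos: [0.5757, 0.1569, 0.312]
orientation: [2.068, 1.804, -0.556]
force: [0.5, -0.1, -0.3]
opening: 0.0153
gripper_force: 30.0
```

```bash
python3 st.py .06 .2657
```

```text
t 27.48 tip in pocket(tool axes) mm [-0.7 -0.7 53.5] rot err [ 0.0013 -0.0004 -0.0004] force tool axes [0.1 0.6 0.3] grip 30.0 open 0.0153
1 x [[0.6, 0.3, 6.5], [-0.0013, 0.0004, 0.0004]]
```

>>> apply_moves([
  [[0,0,2],[0,0,0]],
  [[0,0,2],[0,0,0]],
  [[0,0,1.5],[0,0,0]],
  [[0,0,1.5],[0,0,0]],
  [[0,0,1],[0,0,0]],
  [[0,0,0],[0,0,0]],
  [[0,0,0],[0,0,0]],
])

```text
t: 28.07
tool_pos: [0.5754, 0.1535, 0.3061]
orientation: [2.068, 1.804, -0.554]
force: [0.5, 0.2, 0.1]
opening: 0.0156
gripper_force: 30.0
```

```bash
python3 st.py .06 .2657
```

```text
t 28.07 tip in pocket(tool axes) mm [-0.5 -0.1 60.4] rot err [ 0.      0.0003 -0.0001] force tool axes [ 0.2  0.5 -0.2] grip 30.0 open 0.0156
1 x [[0.6, 0.1, -0.4], [-0.0, -0.0003, 0.0001]]
```

>>> apply_moves([
  [[0,0,0.7],[0,0,0]],
  [[0,0,0.7],[0,0,0]],
  [[0,0,0],[0,0,0]],
])

```text
t: 28.32
tool_pos: [0.5755, 0.1529, 0.3053]
orientation: [2.068, 1.804, -0.553]
force: [0.7, 1.1, 2.9]
opening: 0.0153
gripper_force: 30.0
```

```bash
python3 st.py .06 .2657
```

```text
t 28.32 tip in pocket(tool axes) mm [-0.5  0.2 61.4] rot err [-0.0007  0.0006  0.0002] force tool axes [-0.4  0.6 -3.1] grip 30.0 open 0.0153
1 x [[0.7, -0.0, -1.4], [0.0007, -0.0006, -0.0002]]
```

The blank stands on the cushion at 61.4 mm with 3 N. Release and retract along the axis.

>>> apply_moves([
  [[0,0,0],[0,0,0]],
  [[0,0,0],[0,0,0]],
  [[0,0,0],[0,0,0]],
  [[0,0,0],[0,0,0]],
  [[0,0,-2],[0,0,0]],
  [[0,0,-5],[0,0,0]],
  [[0,0,-10],[0,0,0]],
  [[0,0,-16],[0,0,0]],
  [[0,0,-22],[0,0,0]],
  [[0,0,-25],[0,0,0]],
  [[0,0,-25],[0,0,0]],
  [[0,0,-15],[0,0,0]],
], claw=0.4)

```text
t: 29.32
tool_pos: [0.5837, 0.2137, 0.4127]
orientation: [2.068, 1.804, -0.548]
force: [-0.2, -0.1, 0.7]
opening: 0.0371
gripper_force: 0.0
```

>>> apply_moves([
  [[0,0,-5],[0,0,0]],
  [[0,0,0],[0,0,0]],
  [[0,0,0],[0,0,0]],
  [[0,0,0],[0,0,0]],
])

```text
t: 29.65
tool_pos: [0.5836, 0.2143, 0.4117]
orientation: [2.068, 1.805, -0.557]
force: [0.3, 0.0, 0.6]
opening: 0.0369
gripper_force: 0.0
```

```bash
python3 - <<'E'
from look import *
s=robot.read_state(); print(s['t'],s['opening'],s['force'].round(1),s['tool_pos'])
grab('side','side7'); grab('top','top7')
a=cv2.imread('pics/top7.png')[165:255,130:380]; b=cv2.imread('pics/side7.png')[100:270,180:310]
B=cv2.resize(b,None,fx=3,fy=3,interpolation=cv2.INTER_CUBIC);A=cv2.resize(a,None,fx=1.6,fy=1.6,interpolation=cv2.INTER_CUBIC)
A=np.vstack([A,np.zeros((B.shape[0]-A.shape[0],A.shape[1],3),np.uint8)])
cv2.imwrite('pics/c7.png',np.hstack([B,A]))
E
```

```text
29.65 0.03690720545799607 [0.3 0.  0.6] [0.58356488 0.21430107 0.4116685 ]
```

View pics/c7.png

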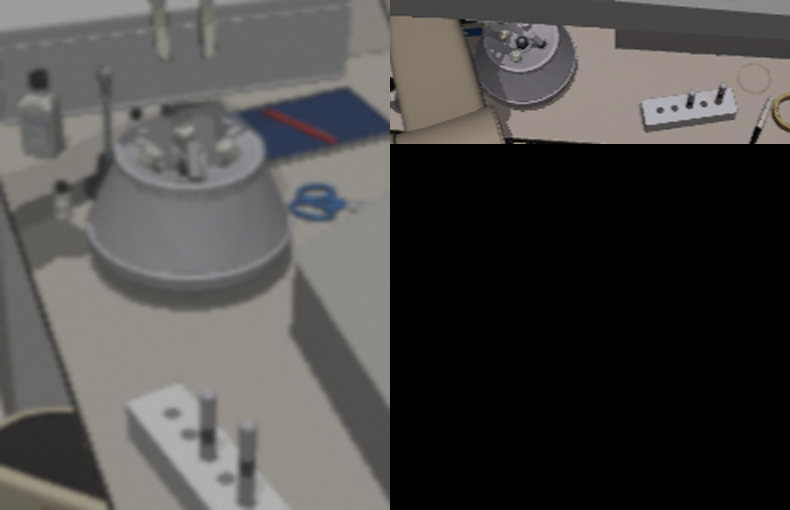

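The blank stands in the pocket (195,158) with the gripper clear. The rod is upright in its stand (105,110), and the other two blanks stand in the rack at (208,425) and (247,460). Handing in.

```bash
python3 -c "
from plant import robot
print(robot.close_job())"
```

```text
the job is handed in; nothing more can be done
None
```

The job is handed in, with no verdict returned: the rod found the cushion about 61 mm down and is back upright in its stand, and the short blank is released in the pocket, resting on the cushion; the last picture showed the other two blanks standing and nothing in view shifted.

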